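# Set the sprung end stop of a drilling cradle and bring the log up to it

## Robot

A 7-joint arm with a two-finger parallel gripper is mounted at the origin on the work surface. World frame = base frame: x ahead of the robot, y to its left, z up, the work surface at z = 0. Lengths are in m, angles in rad, forces in N, time in s.
With the tool pointing down it reaches from about 0.425 to 0.925 m from the base axis. Payload 6.8 kg.
Tool frame: the origin (TCP) lies midway between the tips of the shut fingers; the grasp point (between the pads) lies 19 mm behind it; y points along the fingers, z is the direction in which the jaws open and shut, and the axes are right-handed (so a half turn about y gives the same grasp; the last joint's range is limited). The gripper opens to 85 mm and grips with 20 to 120 N. Pads are 22 mm wide; open, the fingers measure 114 mm over their backs; the gripper's body (76 mm by 85 mm) begins 54 mm behind the grasp point. The pads swing forward as they close: fully open they stand 13 mm farther back than shut.
Start: joints at [1.131, 0.477, 0.022, 1.555, -0.011, 1.109, -0.083], TCP at [0.22, -0.638, 0.231] pointing down, gripper open.
Joint ranges: [-2.96, 2.96], [-0.34, 2.1], [-1.41, 1.46], [0.24, 2.44], [-1.37, 4.51], [0.17, 1.92], [-2.96, 2.96]. Speed limits (rad/s): [2.39, 2.39, 3.14, 3.14, 3.14, 3.14, 3.14].

## Interface

Orientations are given as a unit quaternion [w, x, y, z].
In Python, from station import bot gives the robot as it stands. The module is installed in compiled form; this text tells all that it offers.
- The arm moves only by the shell command python3 -m crank 'ROWS' [FORCE]. ROWS is JSON, a list of rows, each an object with "linear": the shift along the tool's x, y, z in m, a list of three; "dr": the turn, a rotation vector about the tool's x, y, z in degrees, a list of three; "hand": the gripper command: -1 is shut, 1 is fully open, values between are in proportion. A call has 1 to 10 rows; each row is the pose to reach, as a shift and turn from the pose commanded when the call began, along the tool's axes at that moment; what a row does not reach only later rows make up. A row lasts 1/12 s, in which the tool goes at most 41.7 mm and 7.16 degrees, less where a joint would pass 70% of its speed; a pose out of reach is approached as far as the arm can. A call with a gripper value outside its range is refused whole. The fingers move at their own pace and stop on an object; FORCE is the grip in N (left out, the last holds). Time passes only in rows, so rows that repeat a pose let the fingers close. It gives the time, the measured TCP pose, the force and the opening at its end, in the units of the state.
- bot.get_obs(): the state, without advancing time (a new reading comes with each control period).
- bot.read_camera(name): name is "scene" or "top" or "wrist"; returns the picture (420x560x3 uint8, blue, green, red); there is no depth.
- bot.camera_params(name): a dict with "K" (3x3 intrinsics, pixels), "R" (3x3) and "t" (3): a world point X has camera coordinates R X + t; the wrist camera has in their place "hand_eye" (4x4, takes a point from camera to tool coordinates, whose origin is the TCP and whose axes are the tool frame's). Camera axes: x right, y down, z forward; pixel columns grow to the right and rows downward; lengths in m; the calibration is good to about 2 mm. A picture is of the moment at which its call begins: read the wrist's pose just before it. camera_params takes no time and is no camera call.
- bot.hand_in(): hands the job in, once; it reports no verdict.
Trained networks look in the newest picture that a camera, given by its name, has taken for a name from the list of things; names that differ only in an ending like _2 or _b are one class to them, and where a whole thing is asked for, a point or a joint stands for the part that bears it (a point fixed in the world has none). Each returns a list of dicts, best first, with "score" (0 to 1); they miss things now and then, are a little off and sometimes report something else, mostly with a low value. They report only what shows in the picture. A call takes as long as a camera call. They do not tell look-alikes from the thing itself.
- bot.search_frame(camera, target): "extent" ([left, top, right, bottom] in pixels, round what is visible of it).
- bot.cut_out(camera, target): "pixels" (420x560 bool, what is visible of it) and "extent" ([left, top, right, bottom] in pixels, round what is visible of it).
- bot.place_of(camera, target): "xy" ([column, row] in pixels: a listed point, or the origin of a listed thing).
The state is a dict: "t": time; "q": joint angles; "joint_vel": joint speeds; "joint_torque": joint torques, N m; "eef_pos": TCP position; "tool_rot": TCP orientation; "contact_force": force on the tool from outside, world axes, zero at the start; "torque": the same for the moment, N m; "gripper_width": opening from 0.0 (shut) to 1.0 (fully open).
Only numpy, scipy, OpenCV 4.12 (cv2) and the standard library are available. Lean on these libraries where they do the work, as an engineer would, in place of code of your own. Each camera call takes 0.05 s, during which the arm holds its last target. There are 200 camera calls.

## Task

Set the end stop of the log-drilling cradle: with the fingertips push its upright plate all the way back against the spring while the log is still well clear of it, then let it go so that it springs back by itself and stays caught on the stop pin at mid position. Then, without lifting it, push the log along the cradle until its front end rests against the caught stop, and move away leaving it there. Do not touch the stop pin or knock the things lying about.

Things in the scene. Friction and masses are not known exactly. Their poses are not given: they have to be found in the camera images.
- jig: Cradle screwed to the bench: plywood base 450x130x18 mm (x -250 to 200), wooden V trough (x -235 to 25; walls' upper edges 44 mm high, 47 mm apart), then a steel sprung end stop, a bridge with the stop pin (x 113 to 137, 60 wide, 77 high) and a spring housing (x 148 to 198, 56 high). Origin on the bench, on the trough's centre line; x along the trough from log to stop, z up; heights are above the bench.
- stop (a joint): End stop pushed back along jig +x, in m: 0 resting forward, 0.055 fully back. Spring 3.3 N at 0, 6.6 at 0.030, 9.4 at 0.055; plus up to 3 N to lift the pin and 3 N per 0.1 m/s. A tooth on its bar lifts the pin; beyond about 0.032 the pin drops behind the tooth, and once released the stop springs back to 0.030 and stays caught. Released earlier it returns to 0.
- stop_face (a point): Centre of the front face of the stop's upright steel plate, which the log butts against; 65 mm above the bench, 30 mm ahead (+x) of the jig's origin when resting; it moves with the stop. Plate 56 mm wide, 12 thick, 32 to 98 mm above the bench. Axes as the jig's: the face looks to -x.
- stop_pin: Spring-loaded upright stop pin, 10 mm thick, in the bridge behind the plate, with a black knob 22 mm wide, its top 107 mm above the bench (118 when lifted by the tooth). Origin at its lower tip, at x 125 mm, y 0 of the jig. It works by itself.
- log_center (a point): Centre of the loose log in the trough: a branch piece with bark, 48 mm in diameter, 130 mm long, about 0.19 kg; x along its length towards the stop. Centre 54 mm above the bench, top 78; front end 65 mm ahead of the centre, rear end 65 mm behind. Its front end starts 80 to 120 mm before the stop plate. 1 to 3 N moves it.
- hammer: Bystander: hammer 260 mm long lying on the bench, 26 mm high; origin under its middle.
- chisel: Bystander: wood chisel 210 mm long lying on the bench, 22 mm high; origin under its middle.
- stump: Bystander: upright log slice, 60 mm in diameter, 40 mm high; origin under its centre.
- sanding_block: Bystander: cork sanding block 85 x 50 x 32 mm; origin under its centre.
- screw_jar: Bystander: clear jar 56 mm in diameter, 70 mm high; origin under its centre.
- glue_bottle: Bystander: white glue bottle 54 mm in diameter, 155 mm high; origin under its centre.
- try_square: Bystander: try square lying flat, stock 100 x 22 x 16 mm with its origin under the stock's centre, blade 150 mm long along its -y.
- log: The same log; origin on its underside below the centre, 24 mm lower than log_center.
Things that resemble listed ones, but are neither listed nor needed, are in the scene too. Leave any pink look-alike of the log alone.

How it is judged:
By the outcome, as a careful person would: the job done as asked, in the order asked, and still so for the second after the job is handed in, with the robot touching nothing.
It also fails if it takes over 48 s, if anything falls off the work surface, if the arm or the gripper's body presses on something with over 40 N, if the wrist force passes 120 N, or if a joint passes its speed limit or range.

## Working session

There is one attempt and no reset: what is moved stays moved. The work goes in short steps, Python scripts to look and compute and a shell command to move; the robot and the scene stay as the last step left them, time stands still between calls to the robot, and variables do not carry over. Pictures are saved under pics/ and viewed, about 8 in all and at most 12, crops included, and the job is handed in when it is done.

```bash
mkdir -p pics
python3 - <<'E'
from station import bot
import cv2,numpy as np
o=bot.get_obs();print(o)
for c in ("scene","top"):
    im=bot.read_camera(c);cv2.imwrite(f"pics/{c}0.png",im)
    p=bot.camera_params(c);print(c,p)
    for n in ("jig","stop_face","log_center","stop_pin","log","hammer","chisel","stump","sanding_block","screw_jar","glue_bottle","try_square"):
        print(n,[(np.round(d["xy"]).tolist(),round(d["score"],2)) for d in bot.place_of(c,n)][:4])
E
```

```text
{'t': 0.0, 'q': array([ 1.13088496,  0.47779201,  0.02235758,  1.55647952, -0.01149661,
        1.10932685, -0.08307428]), 'joint_vel': array([-6.49622244e-04,  5.22332853e-04, -3.74288845e-04, -3.96549135e-04,
        2.24542291e-04, -1.18171557e-03,  9.13186367e-05]), 'joint_torque': array([-3.41217101e-04, -5.96443641e+01,  1.60762109e+00, -2.81197894e+01,
        1.23248465e-02,  9.29052767e-03,  4.06629184e-06]), 'eef_pos': array([ 0.21965719, -0.63760878,  0.23031966]), 'tool_rot': array([ 0.11662497, -0.11694894,  0.69803906, -0.69675177]), 'contact_force': array([ 0.29340862, -0.31448112,  0.5491891 ]), 'torque': array([-0.02358853, -0.08409844, -0.03985146]), 'gripper_width': 1.000874487110251}
scene {'K': array([[386.10401939,   0.        , 278.57412656],
       [  0.        , 386.10401939, 208.23940285],
       [  0.        ,   0.        ,   1.        ]]), 'R': array([[ 0.46577307,  0.8848122 ,  0.0127602 ],
       [ 0.71722653, -0.36902996, -0.5911032 ],
       [-0.51830642,  0.28447191, -0.806495  ]]), 't': array([-0.25246116, -0.3783115 ,  1.14599553])}
jig [([286.0, 19
[... 726 characters left out ...]
rray([[-0.02294568, -0.99960897,  0.01598123],
       [-0.98388659,  0.0197438 , -0.17770021],
       [ 0.17731519, -0.01980117, -0.9839549 ]]), 't': array([-0.01579288,  0.56454793,  1.08492856])}
jig [([257.0, 242.0], 0.92)]
stop_face [([239.0, 239.0], 0.86)]
log_center [([397.0, 218.0], 0.74), ([313.0, 237.0], 0.64)]
stop_pin [([206.0, 238.0], 0.61)]
log [([315.0, 241.0], 0.73), ([396.0, 293.0], 0.62), ([395.0, 224.0], 0.58)]
hammer []
chisel [([267.0, 295.0], 0.85)]
stump [([225.0, 187.0], 0.69)]
sanding_block [([335.0, 298.0], 0.74)]
screw_jar [([197.0, 296.0], 0.67), ([267.0, 296.0], 0.57), ([299.0, 186.0], 0.43)]
glue_bottle [([185.0, 182.0], 0.56)]
try_square [([247.0, 148.0], 0.92)]
```

View pics/scene0.png

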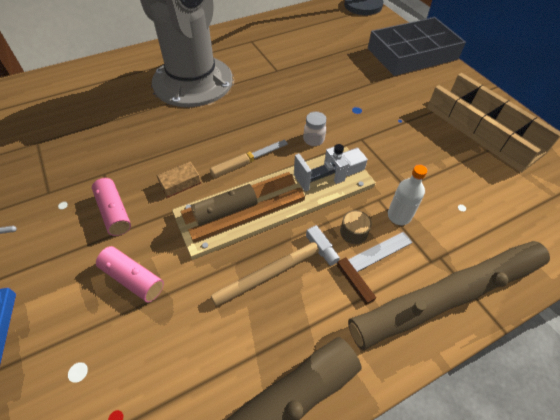

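View pics/top0.png

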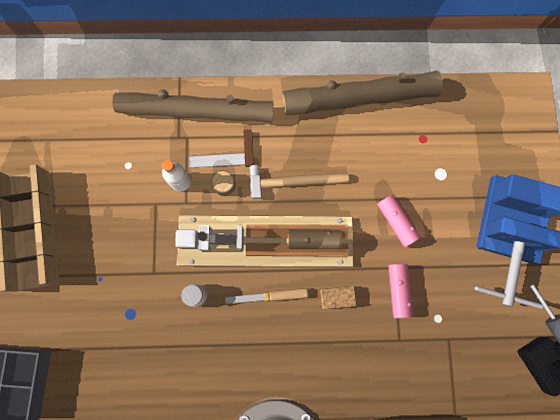

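```bash
cat > h.py <<'E'
from station import bot
import cv2,numpy as np
from scipy.spatial.transform import Rotation as Ro
def ray(c,uv):
    p=bot.camera_params(c);R,t=p["R"],p["t"]
    return -R.T@t, R.T@np.linalg.inv(p["K"])@np.array([*uv,1.])
def atz(c,uv,z):
    o,d=ray(c,uv);return o+d*(z-o[2])/d[2]
def tri(a,b):
    A=[];B=[]
    for o,d in (a,b):
        d=d/np.linalg.norm(d);P=np.eye(3)-np.outer(d,d);A.append(P);B.append(P@o)
    return np.linalg.solve(sum(A),sum(B))
def proj(c,X):
    p=bot.camera_params(c);q=p["K"]@(p["R"]@X+p["t"]);return q[:2]/q[2]
def toolR(o): return Ro.from_quat(np.roll(o["tool_rot"],-1)).as_matrix()
E
python3 - <<'E'
from h import *
np.set_printoptions(precision=4,suppress=True)
for n,s,t,z in (("jig",(286,198),(257,242),0),("face",(300,172),(239,239),.065),("log",(224,203),(313,237),.054),("pin",(334,164),(206,238),.05)):
    print(n,atz("scene",s,z),atz("top",t,z),tri(ray("scene",s),ray("top",t)))
print(toolR(bot.get_obs()))
print(bot.camera_params("wrist"))
E
```

```text
jig [0.5125 0.0349 0.    ] [0.5051 0.0384 0.    ] [ 0.5062  0.0387 -0.0094]
face [0.5063 0.0713 0.065 ] [0.5056 0.0802 0.065 ] [0.5044 0.077  0.0608]
log [ 0.5007 -0.1087  0.054 ] [ 0.5082 -0.1036  0.054 ] [ 0.5063 -0.1065  0.0598]
pin [0.5094 0.1604 0.05  ] [0.5117 0.1636 0.05  ] [0.5107 0.1618 0.0508]
[[-0.9454  0.      0.3258]
 [-0.3258 -0.     -0.9454]
 [-0.     -1.      0.    ]]
{'K': array([[329.2313,   0.    , 278.2995],
       [  0.    , 329.2313, 203.1061],
       [  0.    ,   0.    ,   1.    ]]), 'hand_eye': array([[ 0.0008,  0.95  ,  0.3121, -0.0806],
       [ 0.0006, -0.3121,  0.95  , -0.1428],
       [ 1.    , -0.0006, -0.0008, -0.0002],
       [ 0.    ,  0.    ,  0.    ,  1.    ]])}
```

The scene shows the jig with the brown log at scene (224,203) / top (313,237), the plate at (300,172) / (239,239), and the black-knobbed pin at (338,149) / (203,236). Things that could be taken for the log are the pink cylinders at scene (111,203) and (128,273), and the big branches at (450,290) and (300,390). I choose the brown one in the trough and check it in a crop with the fitted jig axis drawn on it.

Run:
```python
from h import *
from scipy.optimize import least_squares
np.set_printoptions(precision=4,suppress=True)
im=bot.read_camera("top")
m=bot.cut_out("top","jig")[0]["pixels"].astype(np.uint8)
for n in("jig","log_center"):
    print(n,[ (d["extent"],d["score"]) for d in bot.cut_out("top",n)])
# keypoints in both cameras fit pose (x,y,yaw, log s)
obs=[("scene",(286,198),0),("top",(257,242),0),("scene",(300,172),1),("top",(239,239),1),("scene",(224,203),2),("top",(313,237),2),("top",(206,238),3),("scene",(334,164),3)]
def pts(p):
    L=np.array([[0,0,0],[.03,0,.065],[p[3],0,.054],[.125,0,.05]])
    return L@Ro.from_euler("z",p[2]).as_matrix().T+[p[0],p[1],0]
f=lambda p:np.concatenate([proj(c,pts(p)[i])-uv for c,uv,i in obs])
r=least_squares(f,[.506,.04,1.57,-.14],loss="soft_l1");p=r.x
print(p,"rms",np.sqrt(np.mean(f(p)**2)),f(p).reshape(-1,2))
Rz=Ro.from_euler("z",p[2]).as_matrix()
W=lambda X:Rz@np.array(X)+[p[0],p[1],0]
out=[]
for c,img,box in (("top",im,(160,190,380,290)),("scene",bot.read_camera("scene"),(160,130,390,260))):
    s=3; big=cv2.resize(img,None,fx=s,fy=s,interpolation=cv2.INTER_CUBIC)
    base=[W([x,y,.018]) for x,y in((-.25,-.065),(.2,-.065),(.2,.065),(-.25,.065))]
    plate=[W([.03,y,z]) for y,z in((-.028,.098),(.028,.098),(.028,.032),(-.028,.032))]
    fr=[W([p[3]+a,0,.078]) for a in(-.065,.065)]
    for poly,col in((base,(255,0,255)),(plate,(0,0,255)),(fr,(0,255,0))):
        cv2.polylines(big,[np.int32([(proj(c,X)+.5)*s for X in poly])],True,col,1)
    x0,y0,x1,y1=box;out.append(big[y0*s:y1*s,x0*s:x1*s][:,:660])
cv2.imwrite("pics/crop1.png",cv2.resize(np.vstack([out[0],cv2.resize(out[1],(660,370))])[:],(600,609))[:600])
```

```text
jig [([175.8, 216.9, 352.7, 265.0], 0.69), ([290.7, 230.0, 345.5, 251.4], 0.34)]
log_center [([390.9, 265.1, 410.2, 318.8], 0.84), ([291.0, 228.5, 343.4, 248.6], 0.68), ([379.5, 195.2, 419.3, 245.3], 0.65)]
[ 0.5066  0.0389  1.5459 -0.1453] rms 1.5712722232750567 [[ 0.3045 -2.4088]
 [-0.1911 -0.564 ]
 [-0.7072  0.7011]
 [ 4.5948 -0.8172]
 [ 1.4676  0.3806]
 [ 1.1949  2.031 ]
 [-0.0972  0.8043]
 [ 1.3382 -0.4273]]
```

View pics/crop1.png

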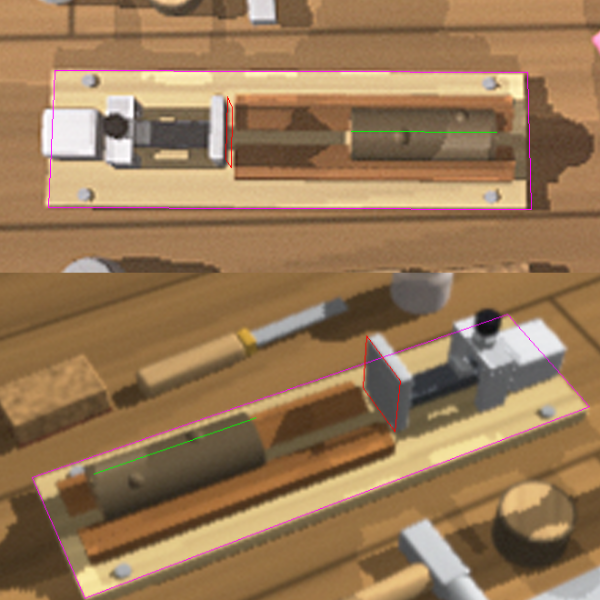

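The crop confirms the choice: brown log in the trough, front end about 110 mm before the plate. The base outline fits, and the real plate sits perhaps 3–5 mm farther back than predicted. First I move over the gap, turned so the fingers' flat sides face the plate.

```bash
R='{"linear":[-0.486,0.03,-0.534],"dr":[0,-69.6,0],"hand":-1}'; python3 -m crank '[{"linear":[-0.486,0.03,-0.534],"dr":[0,-69.6,0],"hand":-1},{"linear":[-0.486,0.03,-0.534],"dr":[0,-69.6,0],"hand":-1},{"linear":[-0.486,0.03,-0.534],"dr":[0,-69.6,0],"hand":-1},{"linear":[-0.486,0.03,-0.534],"dr":[0,-69.6,0],"hand":-1},{"linear":[-0.486,0.03,-0.534],"dr":[0,-69.6,0],"hand":-1},{"linear":[-0.486,0.03,-0.534],"dr":[0,-69.6,0],"hand":-1},{"linear":[-0.486,0.03,-0.534],"dr":[0,-69.6,0],"hand":-1},{"linear":[-0.486,0.03,-0.534],"dr":[0,-69.6,0],"hand":-1},{"linear":[-0.486,0.03,-0.534],"dr":[0,-69.6,0],"hand":-1},{"linear":[-0.486,0.03,-0.534],"dr":[0,-69.6,0],"hand":-1}]'
cat >> h.py <<'E'
def go(tx,ty,tz,yaw=1.5459):
    o=bot.get_obs();R=toolR(o);d=np.array([tx,ty,tz])-o["eef_pos"]
    a=np.array([np.cos(yaw),np.sin(yaw),0])
    T=np.column_stack([-a,[0,0,-1],np.cross(-a,[0,0,-1])])
    print("linear",np.round(R.T@d,4),"dr",np.round(Ro.from_matrix(R.T@T).as_rotvec(degrees=True),2),"t",round(o["t"],2),"F",np.round(o["contact_force"],1),"pos",np.round(o["eef_pos"],4))
E
python3 -c "
from h import *
go(.506,.025,.2)"
```

```text
t: 2.38
eef_pos: [0.3849, -0.2541, 0.2143]
tool_rot: [-0.495, 0.495, -0.504, 0.505]
contact_force: [0.6, 0.2, 0.4]
gripper_width: -0.002
linear [-0.2813  0.0142  0.1159] dr [-0.04  0.38  0.05] t 2.38 F [0.6 0.2 0.4] pos [ 0.3849 -0.2541  0.2143]
```

```bash
python3 -m crank '[{"linear":[-0.281,0.014,0.116],"dr":[0,0.4,0],"hand":-1},{"linear":[-0.281,0.014,0.116],"dr":[0,0.4,0],"hand":-1},{"linear":[-0.281,0.014,0.116],"dr":[0,0.4,0],"hand":-1},{"linear":[-0.281,0.014,0.116],"dr":[0,0.4,0],"hand":-1},{"linear":[-0.281,0.014,0.116],"dr":[0,0.4,0],"hand":-1},{"linear":[-0.281,0.014,0.116],"dr":[0,0.4,0],"hand":-1},{"linear":[-0.281,0.014,0.116],"dr":[0,0.4,0],"hand":-1},{"linear":[-0.281,0.014,0.116],"dr":[0,0.4,0],"hand":-1},{"linear":[-0.281,0.014,0.116],"dr":[0,0.4,0],"hand":-1},{"linear":[-0.281,0.014,0.116],"dr":[0,0.4,0],"hand":-1}]'
python3 - <<'E'
from h import *
go(.506,.025,.068)
im=bot.read_camera("wrist");cv2.imwrite("pics/w1.png",im)
o=bot.get_obs();he=bot.camera_params("wrist")["hand_eye"];K=bot.camera_params("wrist")["K"]
R=toolR(o);T=np.eye(4);T[:3,:3]=R;T[:3,3]=o["eef_pos"];C=T@he
for n,z in(("stop_face",.065),("log_center",.054),("jig",0),("stop_pin",.05)):
    for d in bot.place_of("wrist",n)[:2]:
        r=C[:3,:3]@np.linalg.inv(K)@np.array([*d["xy"],1]);print(n,d["xy"],d["score"],C[:3,3]+r*(z-C[2,3])/r[2])
E
```

```text
t: 3.22
eef_pos: [0.5073, 0.0228, 0.1999]
tool_rot: [0.492, -0.493, 0.507, -0.507]
contact_force: [-0.9, -0.8, 0.1]
gripper_width: -0.001
linear [-0.0022  0.1319 -0.0013] dr [ 0.02 -0.26  0.01] t 3.22 F [-0.9 -0.8  0.1] pos [0.5073 0.0228 0.1999]
stop_face [278.6, 137.3] 0.82 [0.50896094 0.06829623 0.065     ]
stop_face [525.7, 132.8] 0.33 [0.71379266 0.06533012 0.065     ]
jig [279.0, 157.2] 0.76 [0.50847028 0.03984469 0.        ]
jig [432.7, 65.3] 0.34 [0.65917984 0.12404195 0.        ]
stop_pin [279.5, 13.1] 0.67 [0.51272407 0.16287438 0.05      ]
```

View pics/w1.png

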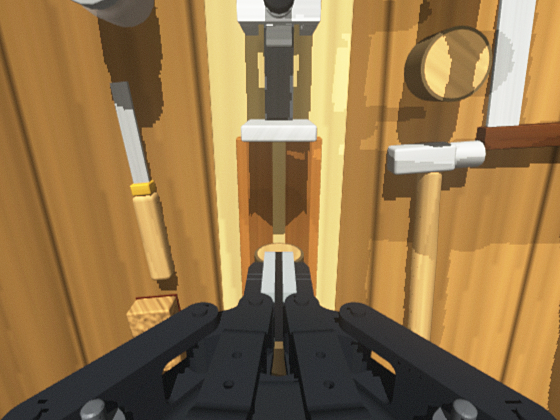

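Wrist view: the plate's top edge is at (279,130), the trough centre line at column ~279, the pin knob at (279,5), and the fingers are centred on the line. I descend into the gap.

```bash
python3 -m crank '[{"linear":[-0.002,0.04,0],"dr":[0,0,0],"hand":-1},{"linear":[-0.002,0.08,0],"dr":[0,0,0],"hand":-1},{"linear":[-0.002,0.11,0],"dr":[0,0,0],"hand":-1},{"linear":[-0.002,0.132,0],"dr":[0,0,0],"hand":-1},{"linear":[-0.002,0.132,0],"dr":[0,0,0],"hand":-1}]'
python3 -m crank '[{"linear":[-0.012,0,0],"dr":[0,0,0],"hand":-1},{"linear":[-0.022,0,0],"dr":[0,0,0],"hand":-1},{"linear":[-0.028,0,0],"dr":[0,0,0],"hand":-1},{"linear":[-0.034,0,0],"dr":[0,0,0],"hand":-1},{"linear":[-0.040,0,0],"dr":[0,0,0],"hand":-1},{"linear":[-0.046,0,0],"dr":[0,0,0],"hand":-1},{"linear":[-0.052,0,0],"dr":[0,0,0],"hand":-1}]'
python3 -c "
from h import *
go(.509,.115,.068)"
```

```text
t: 3.88
eef_pos: [0.504, 0.0227, 0.0642]
tool_rot: [0.49, -0.494, 0.51, -0.506]
contact_force: [-0.5, -0.5, -0.7]
gripper_width: -0.0
t: 4.47
eef_pos: [0.5098, 0.0732, 0.0691]
tool_rot: [-0.49, 0.492, -0.507, 0.51]
contact_force: [0.3, -12.5, 7.9]
gripper_width: -0.004
linear [-0.0418  0.0009 -0.0022] dr [-0.06 -0.51  0.28] t 4.47 F [  0.3 -12.5   7.9] pos [0.5098 0.0732 0.0691]
```

```bash
python3 -m crank '[{"linear":[-0.006,0,0],"dr":[0,0,0],"hand":-1},{"linear":[-0.012,0,0],"dr":[0,0,0],"hand":-1},{"linear":[-0.018,0,0],"dr":[0,0,0],"hand":-1},{"linear":[-0.023,0,0],"dr":[0,0,0],"hand":-1},{"linear":[-0.027,0,0],"dr":[0,0,0],"hand":-1},{"linear":[-0.030,0,0],"dr":[0,0,0],"hand":-1},{"linear":[-0.030,0,0],"dr":[0,0,0],"hand":-1}]'
python3 - <<'E'
from h import *
go(.509,.115,.068)
im=bot.read_camera("top");cv2.imwrite("pics/t2.png",cv2.resize(im[180:300,150:370],None,fx=3,fy=3))
E
```

```text
t: 5.05
eef_pos: [0.5107, 0.1042, 0.0689]
tool_rot: [-0.491, 0.492, -0.507, 0.509]
contact_force: [-0.3, -8.3, 5.8]
gripper_width: -0.001
linear [-0.0107  0.0008 -0.002 ] dr [-0.06 -0.46  0.2 ] t 5.05 F [-0.3 -8.3  5.8] pos [0.5107 0.1042 0.0689]
```

View pics/t2.png

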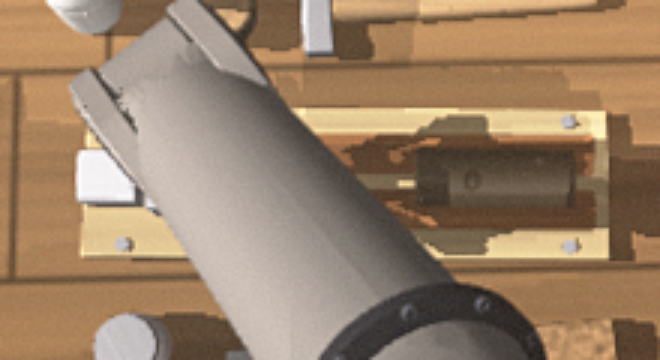

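The top view is hidden by the arm; only the log, still at the rear, shows at (495,180). I'll go by force until the hard stop.

```bash
python3 -m crank '[{"linear":[-0.003,0,0],"dr":[0,0,0],"hand":-1},{"linear":[-0.006,0,0],"dr":[0,0,0],"hand":-1},{"linear":[-0.009,0,0],"dr":[0,0,0],"hand":-1},{"linear":[-0.009,0,0],"dr":[0,0,0],"hand":-1}]'
python3 -m crank '[{"linear":[-0.002,0,0],"dr":[0,0,0],"hand":-1},{"linear":[-0.003,0,0],"dr":[0,0,0],"hand":-1},{"linear":[-0.003,0,0],"dr":[0,0,0],"hand":-1}]'
```

```text
t: 5.43
eef_pos: [0.5109, 0.1126, 0.0688]
tool_rot: [-0.491, 0.492, -0.507, 0.51]
contact_force: [0.6, -9.1, 5.6]
gripper_width: -0.004
t: 5.68
eef_pos: [0.5109, 0.1142, 0.0688]
tool_rot: [-0.49, 0.493, -0.507, 0.51]
contact_force: [-0.0, -11.6, 7.2]
gripper_width: -0.002
```

```bash
python3 -m crank '[{"linear":[-0.003,0,0],"dr":[0,0,0],"hand":-1},{"linear":[-0.003,0,0],"dr":[0,0,0],"hand":-1},{"linear":[-0.003,0,0],"dr":[0,0,0],"hand":-1}]'
```

```text
t: 5.93
eef_pos: [0.5108, 0.1142, 0.0688]
tool_rot: [-0.488, 0.493, -0.507, 0.511]
contact_force: [-1.7, -18.9, 11.9]
gripper_width: -0.001
```

The hard stop is reached: no further motion while the force rose to 19 N. Now release quickly and rise.

```bash
python3 -m crank '[{"linear":[0.04,0,0],"dr":[0,0,0],"hand":-1},{"linear":[0.075,0,0],"dr":[0,0,0],"hand":-1},{"linear":[0.078,-0.01,0],"dr":[0,0,0],"hand":-1},{"linear":[0.078,-0.05,0],"dr":[0,0,0],"hand":-1},{"linear":[0.078,-0.09,0],"dr":[0,0,0],"hand":-1},{"linear":[0.1,-0.13,0],"dr":[0,0,0],"hand":-1},{"linear":[0.14,-0.13,0],"dr":[0,0,0],"hand":-1},{"linear":[0.18,-0.13,0],"dr":[0,0,0],"hand":-1},{"linear":[0.22,-0.13,0],"dr":[0,0,0],"hand":-1},{"linear":[0.22,-0.13,0],"dr":[0,0,0],"hand":-1}]'
python3 - <<'E'
from h import *
go(.5,-.225,.2)
o=bot.get_obs();he=bot.camera_params("wrist")["hand_eye"];K=bot.camera_params("wrist")["K"]
R=toolR(o);T=np.eye(4);T[:3,:3]=R;T[:3,3]=o["eef_pos"];C=T@he
im=bot.read_camera("wrist");s=bot.read_camera("scene")
cv2.imwrite("pics/c3.png",np.vstack([im[:300],cv2.resize(s[120:270,150:430],(560,300))]))
for n,z in(("stop_face",.065),("log_center",.054),("jig",0)):
    for d in bot.place_of("wrist",n)[:2]:
        r=C[:3,:3]@np.linalg.inv(K)@np.array([*d["xy"],1]);print(n,d["xy"],d["score"],C[:3,3]+r*(z-C[2,3])/r[2])
    for d in bot.place_of("scene",n)[:3]: print("scene",n,d["xy"],d["score"],atz("scene",d["xy"],z))
E
```

```text
t: 6.77
eef_pos: [0.5028, -0.1076, 0.1987]
tool_rot: [-0.488, 0.49, -0.509, 0.512]
contact_force: [-1.2, -0.2, -0.3]
gripper_width: -0.0
linear [ 0.1174 -0.0008  0.0022] dr [-0.03 -1.02  0.26] t 6.77 F [-1.2 -0.2 -0.3] pos [ 0.5028 -0.1076  0.1987]
scene stop_face [312.1, 169.5] 0.94 [0.51210665 0.09884198 0.065     ]
log_center [278.7, 188.2] 0.73 [ 0.50349967 -0.10793892  0.054     ]
log_center [174.1, 356.7] 0.67 [ 0.38158727 -0.29315595  0.054     ]
scene log_center [226.3, 205.5] 0.86 [ 0.50891063 -0.10701701  0.054     ]
scene log_center [128.5, 274.0] 0.75 [ 0.57168703 -0.3293605   0.054     ]
scene log_center [353.2, 280.3] 0.71 [0.77365162 0.03254029 0.054     ]
jig [278.2, 16.2] 0.94 [0.5095429  0.04067213 0.        ]
scene jig [284.5, 198.1] 0.79 [ 5.11175064e-01  3.16791863e-02 -1.11022302e-16]
```

View pics/c3.png

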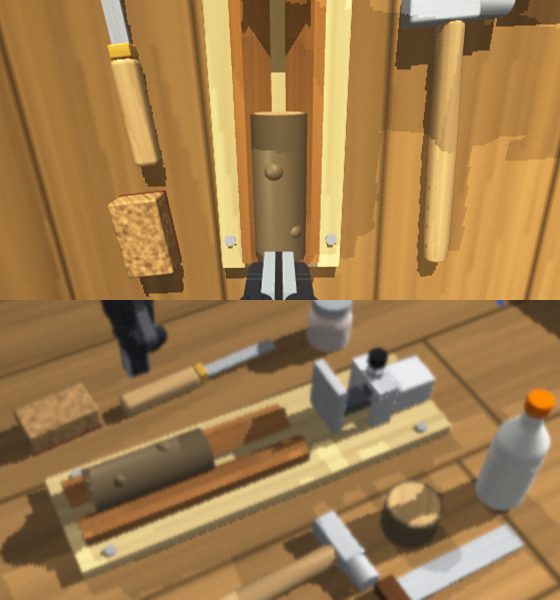

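The scene view shows the stop caught: the plate moved from y 0.071 to 0.099, about 28 mm, near the caught 30 mm. The log is undisturbed, with its rear end at y ≈ -0.173. Next I go behind the log and down.

```bash
python3 -m crank '[{"linear":[0.04,0,-0.001],"dr":[0,-1,0],"hand":-1},{"linear":[0.08,0,-0.001],"dr":[0,-1,0],"hand":-1},{"linear":[0.102,0,-0.001],"dr":[0,-1,0],"hand":-1},{"linear":[0.102,0.03,-0.001],"dr":[0,-1,0],"hand":-1},{"linear":[0.102,0.07,-0.001],"dr":[0,-1,0],"hand":-1},{"linear":[0.102,0.11,-0.001],"dr":[0,-1,0],"hand":-1},{"linear":[0.102,0.14,-0.001],"dr":[0,-1,0],"hand":-1},{"linear":[0.102,0.14,-0.001],"dr":[0,-1,0],"hand":-1},{"linear":[0.102,0.14,-0.001],"dr":[0,-1,0],"hand":-1}]'
python3 -c "
from h import *
go(.5035,-.105,.058)"
```

```text
t: 7.92
eef_pos: [0.4987, -0.1993, 0.0572]
tool_rot: [0.497, -0.497, 0.504, -0.502]
contact_force: [0.1, 0.0, 0.8]
gripper_width: -0.001
linear [-0.0944 -0.0006  0.0036] dr [ 0.17  0.73 -0.09] t 7.92 F [0.1 0.  0.8] pos [ 0.4987 -0.1993  0.0572]
```

```bash
python3 -m crank '[{"linear":[-0.008,0,0.001],"dr":[0,0.7,0],"hand":-1},{"linear":[-0.014,0,0.002],"dr":[0,0.7,0],"hand":-1},{"linear":[-0.020,0,0.002],"dr":[0,0.7,0],"hand":-1},{"linear":[-0.030,0,0.003],"dr":[0,0.7,0],"hand":-1},{"linear":[-0.040,0,0.003],"dr":[0,0.7,0],"hand":-1},{"linear":[-0.050,0,0.003],"dr":[0,0.7,0],"hand":-1},{"linear":[-0.060,0,0.004],"dr":[0,0.7,0],"hand":-1},{"linear":[-0.070,0,0.004],"dr":[0,0.7,0],"hand":-1},{"linear":[-0.080,0,0.004],"dr":[0,0.7,0],"hand":-1},{"linear":[-0.090,0,0.004],"dr":[0,0.7,0],"hand":-1}]'
python3 -m crank '[{"linear":[-0.010,0,0],"dr":[0,0,0],"hand":-1},{"linear":[-0.020,0,0],"dr":[0,0,0],"hand":-1},{"linear":[-0.030,0,0.001],"dr":[0,0,0],"hand":-1},{"linear":[-0.040,0,0.001],"dr":[0,0,0],"hand":-1},{"linear":[-0.048,0,0.001],"dr":[0,0,0],"hand":-1},{"linear":[-0.052,0,0.001],"dr":[0,0,0],"hand":-1},{"linear":[-0.052,0,0.001],"dr":[0,0,0],"hand":-1}]'
python3 - <<'E'
from h import *
go(.506,-.041,.058)
s=bot.read_camera("scene")
cv2.imwrite("pics/s4.png",cv2.resize(s[120:270,150:430],None,fx=2.5,fy=2.5))
for n,z in(("stop_face",.065),("log_center",.054)):
    for d in bot.place_of("scene",n)[:3]: print("scene",n,d["xy"],d["score"],atz("scene",d["xy"],z))
E
```

```text
t: 8.75
eef_pos: [0.5046, -0.1095, 0.058]
tool_rot: [0.494, -0.494, 0.506, -0.506]
contact_force: [0.3, -1.3, 0.5]
gripper_width: -0.001
t: 9.33
eef_pos: [0.507, -0.0571, 0.058]
tool_rot: [0.494, -0.494, 0.506, -0.506]
contact_force: [0.3, -0.5, 0.3]
gripper_width: 0.002
linear [-0.0161 -0.     -0.0014] dr [ 0.    0.04 -0.04] t 9.33 F [ 0.3 -0.5  0.3] pos [ 0.507  -0.0571  0.058 ]
scene stop_face [312.8, 167.5] 0.58 [0.50768351 0.10328104 0.065     ]
scene log_center [113.7, 201.5] 0.94 [ 0.39135249 -0.31269233  0.054     ]
scene log_center [126.4, 274.0] 0.85 [ 0.56991362 -0.3327822   0.054     ]
scene log_center [279.1, 185.5] 0.75 [0.51138376 0.01664794 0.054     ]
```

View pics/s4.png

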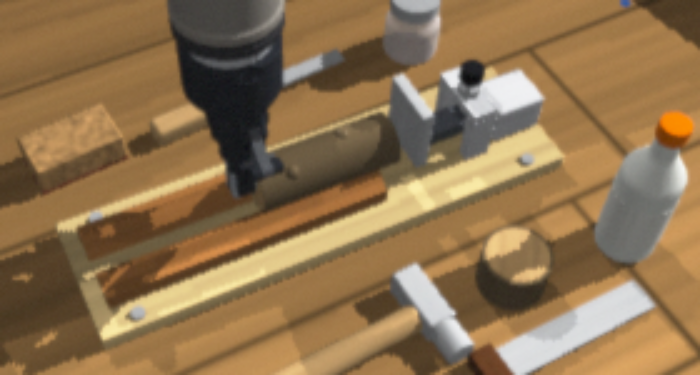

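The log rides straight in the trough with a gap of roughly 15 mm to the caught plate. I creep from here.

```bash
python3 -m crank '[{"linear":[-0.003,0,0],"dr":[0,0,0],"hand":-1},{"linear":[-0.006,0,0],"dr":[0,0,0],"hand":-1},{"linear":[-0.009,0,0],"dr":[0,0,0],"hand":-1},{"linear":[-0.011,0,0],"dr":[0,0,0],"hand":-1},{"linear":[-0.012,0,0],"dr":[0,0,0],"hand":-1},{"linear":[-0.013,0,0],"dr":[0,0,0],"hand":-1}]'
for i in 1 2; do :; done
python3 -m crank '[{"linear":[-0.001,0,0],"dr":[0,0,0],"hand":-1},{"linear":[-0.001,0,0],"dr":[0,0,0],"hand":-1}]'
python3 -m crank '[{"linear":[-0.001,0,0],"dr":[0,0,0],"hand":-1},{"linear":[-0.001,0,0],"dr":[0,0,0],"hand":-1}]'
python3 -m crank '[{"linear":[-0.001,0,0],"dr":[0,0,0],"hand":-1},{"linear":[-0.001,0,0],"dr":[0,0,0],"hand":-1}]'
```

```text
t: 9.98
eef_pos: [0.5073, -0.0456, 0.058]
tool_rot: [-0.493, 0.493, -0.506, 0.506]
contact_force: [-0.5, -0.7, 0.1]
gripper_width: -0.001
t: 10.15
eef_pos: [0.5073, -0.0445, 0.058]
tool_rot: [0.494, -0.493, 0.506, -0.506]
contact_force: [-0.5, 0.1, -1.2]
gripper_width: -0.001
t: 10.32
eef_pos: [0.5073, -0.0436, 0.058]
tool_rot: [-0.493, 0.493, -0.506, 0.506]
contact_force: [-0.3, -0.9, -0.6]
gripper_width: 0.0
t: 10.48
eef_pos: [0.5074, -0.0426, 0.058]
tool_rot: [-0.493, 0.493, -0.506, 0.506]
contact_force: [-0.3, -1.5, -0.3]
gripper_width: 0.0
```

```bash
python3 -m crank '[{"linear":[-0.001,0,0],"dr":[0,0,0],"hand":-1},{"linear":[-0.001,0,0],"dr":[0,0,0],"hand":-1},{"linear":[-0.001,0,0],"dr":[0,0,0],"hand":-1}]'
python3 -m crank '[{"linear":[-0.001,0,0],"dr":[0,0,0],"hand":-1},{"linear":[-0.001,0,0],"dr":[0,0,0],"hand":-1},{"linear":[-0.001,0,0],"dr":[0,0,0],"hand":-1}]'
python3 -m crank '[{"linear":[-0.001,0,0],"dr":[0,0,0],"hand":-1},{"linear":[-0.001,0,0],"dr":[0,0,0],"hand":-1},{"linear":[-0.001,0,0],"dr":[0,0,0],"hand":-1}]'
```

```text
t: 10.73
eef_pos: [0.5074, -0.0415, 0.058]
tool_rot: [0.494, -0.493, 0.506, -0.506]
contact_force: [-0.6, -0.7, 0.4]
gripper_width: -0.001
t: 10.98
eef_pos: [0.5074, -0.041, 0.058]
tool_rot: [-0.493, 0.493, -0.506, 0.507]
contact_force: [0.3, -2.3, -0.4]
gripper_width: 0.001
t: 11.23
eef_pos: [0.5074, -0.0409, 0.058]
tool_rot: [-0.493, 0.494, -0.506, 0.507]
contact_force: [0.0, -4.8, 0.8]
gripper_width: -0.0
```

Contact came exactly where predicted (TCP y -0.041): motion stalled and the force rose to 4.8 N. Back off, rise, and check.

```bash
python3 -m crank '[{"linear":[0.01,0,0],"dr":[0,0,0],"hand":-1},{"linear":[0.03,0,0],"dr":[0,0,0],"hand":-1},{"linear":[0.05,-0.01,0],"dr":[0,0,0],"hand":-1},{"linear":[0.06,-0.05,0],"dr":[0,0,0],"hand":-1},{"linear":[0.08,-0.09,0],"dr":[0,0,0],"hand":-1},{"linear":[0.11,-0.12,0],"dr":[0,0,0],"hand":-1},{"linear":[0.15,-0.13,0],"dr":[0,0,0],"hand":-1},{"linear":[0.19,-0.14,0],"dr":[0,0,0],"hand":-1},{"linear":[0.2,-0.14,0],"dr":[0,0,0],"hand":-1},{"linear":[0.2,-0.14,0],"dr":[0,0,0],"hand":-1}]'
python3 - <<'E'
from h import *
s=bot.read_camera("scene");t=bot.read_camera("top")
cv2.imwrite("pics/c5.png",np.vstack([cv2.resize(s[120:270,150:430],(560,300)),cv2.resize(t[170:320,150:430],(560,300))]))
for n,z in(("stop_face",.065),("log_center",.054)):
  for c in("scene","top"):
    for d in bot.place_of(c,n)[:3]: print(c,n,np.round(d["xy"],1),d["score"],atz(c,d["xy"],z))
E
```

```text
t: 12.07
eef_pos: [0.5016, -0.2448, 0.1985]
tool_rot: [-0.492, 0.492, -0.507, 0.509]
contact_force: [-0.4, -0.2, -0.2]
gripper_width: 0.004
scene stop_face [311.6 167.3] 0.66 [0.50594829 0.10120412 0.065     ]
top stop_face [231.4 238.6] 0.84 [0.5069534  0.09889704 0.065     ]
scene log_center [127.8 274.5] 0.79 [ 0.5721023  -0.33076728  0.054     ]
scene log_center [284.4 182.4] 0.6 [0.50889571 0.0311145  0.054     ]
scene log_center [112.6 201.5] 0.56 [ 0.39030365 -0.31473254  0.054     ]
top log_center [254.9 238.5] 0.8 [0.50742139 0.0414884  0.054     ]
top log_center [401.4 289.2] 0.63 [ 0.37456393 -0.31630292  0.054     ]
```

View pics/c5.png

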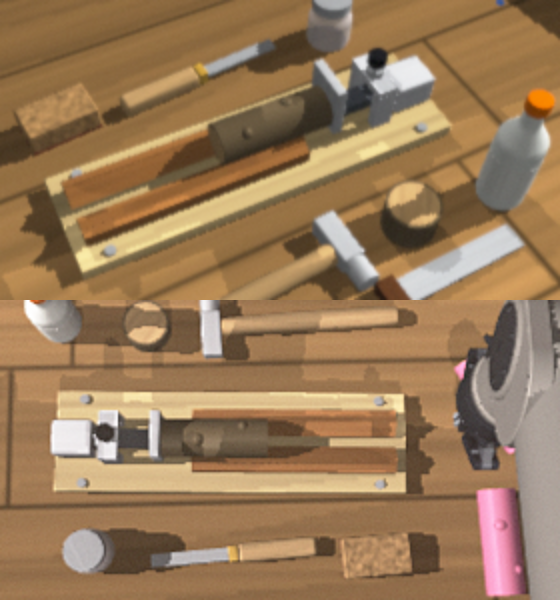

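Both views show the log butted against the caught plate at scene crop (325,100) and top crop (162,437). Bystanders are in place and the gripper is clear.

```bash
python3 -c "
from station import bot
print(bot.hand_in())"
```

```text
the job is handed in; nothing more can be done
None
```

The end stop is caught at mid position, the log rests against it, and I handed the job in at about 12.5 s of the 48 s allowed.

- **Setting the stop:** With the fingers shut I pushed the plate back to its hard end, where motion stopped and the force rose to 19 N. The log was still about 110 mm clear at the start of the push. I then let go quickly. The camera put the plate about 28 mm back from rest, which fits the 30 mm caught position.
- **Placing the log:** I pushed it from behind along the trough until it stalled at 4.8 N, with the fingertips exactly where contact was predicted. That force is below the spring's 6.6 N, so the stop should not have moved. Then I backed off and rose clear.
- **Last checks:** The plate is still caught (y ≈ 0.099–0.101), the log's front end shows against it in both views, and the bystanders visible there are in place. The robot measures no contact beyond its noise of about 0.5 N.
- **What disagreed:** The two cameras' estimates of the log's centre differed by 10 mm (y 0.031 and 0.041). About 0.035 is expected, so I relied on the contact force and the pictures instead.

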